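Slide the keyed coupling hub onto the gear unit's stub

TASK

Take the flanged hub with the two-slot keyed bore and fit it on the upright keyed stub of the green gear unit: turn it until its slots line up with the stub's two keys, then lower it until its flange sits fully home, flat on the seat, and only then let go (do not drop it on). Leave the plain-bored hub and the gear wheel where they lie.

Things in the scene. Friction and masses are not known exactly. Their poses are not given: they have to be found in the camera images.
- hub_centre (a point): keyed hub, loose steel, lies flange down; point: its centre, 25 mm above the underside. 50 mm high: flange 88 mm across, 8 mm thick, at the bottom; above it a round barrel 64 mm across to grip. Through bore 32 mm across with two opposite slots, 17 mm wide, 52 mm from end to end, full height, along this x axis; z is its axis, up. Half a turn makes no difference. 0.4 to 0.7 kg.
- stub_seat (a point): centre of the round dark steel seat (92 mm across, top 72 mm above the bench) on the flat-topped green gear unit, on the axis of the fixed upright stub: shaft 24 mm across, 65 mm above the seat, two opposite keys along this x axis, 9 mm wide, 44 mm end to end; top 14 mm tapered. z up. Hub home: its centre 25 mm above this point, 4 mm (10 degrees) of play each way.
- plain_hub_centre (a point): bystander: flanged steel hub, outside the same as the keyed hub (88 mm flange, 64 mm barrel, 50 mm high) but with a plain round 32 mm bore, which does not go over the keys. Point: its centre, 25 mm above its underside.
- gear_centre (a point): bystander: steel spur gear wheel 82 mm across, 22 mm thick, plain 20 mm bore, lying flat. Point: its centre, 11 mm above its underside.
Things that resemble listed ones, but are neither listed nor needed, are in the scene too. What is shaped like the part that bears hub_centre but yellow is not meant.

How it is judged:
At the end, for the whole second after the job is handed in: The keyed hub stands on the stub's seat, at rest: its centre within 10 mm of the stub's axis and 20 to 30 mm above the seat (flange within 5 mm of home), its slots within 20 degrees of the keys, upright within 5 degrees (horizontal distance between hub_centre and stub_seat below 0.01 m and z of hub_centre in the frame of stub_seat between 0.02 and 0.03 m and angle between the x axis of hub_centre and the x axis of stub_seat, either way round below 0.35 rad and angle between hub_centre's own z axis and vertical below 0.09 rad and linear speed of hub below 0.02 m/s); the robot touches nothing.
It fails at once if the hub is let go over the stub while more than 20 mm above home (dropped on) (contact force between the fingers and hub below 0.05 N and horizontal distance between hub_centre and stub_seat below 0.04 m and z of hub_centre in the frame of stub_seat above 0.045 m).
It fails at once if the plain-bored hub is moved more than 40 mm (distance of plain_hub_centre from where it was at the start of the episode above 0.04 m).
It fails at once if the gear wheel is moved more than 40 mm (distance of gear_centre from where it was at the start of the episode above 0.04 m).
It also fails if it takes over 38 s, if anything falls off the work surface, if the arm or the gripper's body presses on something with over 40 N, if the wrist force passes 120 N, or if a joint passes its speed limit or range.

ROBOT

A 6-joint arm with a two-finger parallel gripper is mounted at the origin on the work surface. World frame = base frame: x ahead of the robot, y to its left, z up, the work surface at z = 0. Lengths are in m, angles in rad, forces in N, time in s.
With the tool pointing down it reaches from about 0.35 to 0.775 m from the base axis. Payload 7.3 kg.
Tool frame: the origin (TCP) lies midway between the tips of the shut fingers; the grasp point (between the pads) lies 19 mm behind it (robot.pinch_z is the distance from the TCP to the grasp point, in m); z points along the fingers, y is the direction in which the jaws open and shut (so a half turn about z gives the same grasp; the last joint's range is limited). The gripper opens to 92 mm and grips with 3 to 60 N. Pads are 19 mm wide; open, the fingers measure 130 mm over their backs; the gripper's body (75 mm by 190 mm) begins 47 mm behind the grasp point.
Start: joints at [-0.146, 0.342, 1.524, -0, 1.275, -0.146], TCP at [0.525, 0, 0.227] pointing down, gripper open.
Joint ranges: [-2.53, 2.53], [-0.77, 2.02], [0.04, 2.7], [-1, 4.14], [0.28, 2.66], [-3.11, 3.11]. Speed limits (rad/s): [2.57, 2.57, 3.14, 3.14, 3.14, 3.14].

INTERFACE

Orientations are given as [roll, pitch, yaw] about the fixed x, y, z axes, in that order (R = Rz(yaw) Ry(pitch) Rx(roll)).
In Python, from cell import robot gives the robot as it stands.
- The arm moves only by the tool servo_tool, never from a script. Its argument "targets" is a list of rows, each a list of 7 numbers: the shift along the world's x, y, z in m, then the turn, a rotation vector about the world's x, y, z in rad, then the gripper command: -1 is fully open, 1 is shut, values between are in proportion. A call has 1 to 12 rows; each row shifts and turns the pose as measured when the row begins; what a row does not reach is not made up. A row lasts 1/8 s, in which the tool goes at most 62.5 mm and 10.7 degrees, less where a joint would pass 70% of its speed; a pose out of reach is approached as far as the arm can. A call with a gripper value outside its range is refused whole. The fingers move at their own pace and stop on an object; "newtons" is the grip in N (left out, the last holds). Time passes only in rows, so rows that do not move let the fingers close. It gives the time, the measured TCP pose, the force and the opening at its end, in the units of the state.
- robot.observe(): the state, without advancing time (a new reading comes with each control period).
- robot.read_camera(name): name is "scene" or "side" or "wrist"; returns the picture (400x640x3 uint8, blue, green, red); there is no depth.
- robot.camera_model(name): a dict with "fx", "fy", "cx", "cy" (pixels), "R" (3x3) and "t" (3): a world point X has camera coordinates R X + t; the wrist camera has in their place "hand_eye" (4x4, takes a point from camera to tool coordinates, whose origin is the TCP and whose axes are the flange's). Camera axes: x right, y down, z forward; pixel columns grow to the right and rows downward; lengths in m; the calibration is good to about 2 mm. A picture is of the moment at which its call begins: read the wrist's pose just before it. camera_model takes no time and is no camera call.
- robot.hand_in(): hands the job in, once; it reports no verdict.
The state is a dict: "time": time; "qpos": joint angles; "qvel": joint speeds; "joint_efforts": joint torques, N m; "tool_pos": TCP position; "tool_rot": TCP orientation; "contact_force": force on the tool from outside, world axes, zero at the start; "torque": the same for the moment, N m; "opening": finger opening in m.
Only numpy, scipy, OpenCV 4.12 (cv2) and the standard library are available. Lean on these libraries where they do the work, as an engineer would, in place of code of your own. Each camera call takes 0.05 s, during which the arm holds its last target. There are 200 camera calls.

## Working session

There is one attempt and no reset: what is moved stays moved. The work goes in short steps, Python scripts to look and compute and a tool call to move; the robot and the scene stay as the last step left them, time stands still between calls to the robot, and variables do not carry over. Pictures are saved under pics/ and viewed, on a budget of 10 in all, crops included, one or two more only if the job needs it, and the job is handed in when it is done.

Besides the shell and the picture viewer there is one more tool, called after "Request:" as a command line: name --pt "numbers of a row" for each row, then --argument value for the rest. servo_tool: Moves the arm, as the interface text tells. Its arguments: {"type":"object","properties":{"targets":{"type":"array"},"newtons":{"type":"number"}},"required":["targets"]}

```bash
mkdir -p pics; python3 - <<'E'
from cell import robot
import cv2,numpy as np
for n in("scene","side","wrist"):
    im=robot.read_camera(n);cv2.imwrite(f"pics/{n}0.png",im)
    m=robot.camera_model(n);print(n,{k:np.round(v,4).tolist() for k,v in m.items()})
print(robot.observe())
E
```

```text
scene {'fx': 473.8351, 'fy': 473.8351, 'cx': 314.5898, 'cy': 205.3056, 'R': [[0.7183, 0.6958, 0.0053], [0.5565, -0.5699, -0.6045], [-0.4176, 0.4372, -0.7966]], 't': [-0.349, -0.2218, 1.3306]}
side {'fx': 481.3159, 'fy': 481.3159, 'cx': 321.4274, 'cy': 203.6742, 'R': [[0.7833, -0.6216, -0.0055], [-0.352, -0.4362, -0.8282], [0.5124, 0.6506, -0.5605]], 't': [-0.3677, 0.2108, 1.0184]}
wrist {'fx': 329.2135, 'fy': 329.2135, 'cx': 326.6655, 'cy': 197.6841, 'hand_eye': [[-0.0003, -0.9599, -0.2803, 0.0762], [1.0, -0.0004, 0.0001, 0.0011], [-0.0002, -0.2803, 0.9599, -0.157], [0.0, 0.0, 0.0, 1.0]]}
{'time': 0.15, 'qpos': array([-1.46030704e-01,  3.42535107e-01,  1.52477262e+00,  9.79673373e-07,
        1.27543314e+00, -1.45992553e-01]), 'qvel': array([ 0.00082561, -0.00360591, -0.00214882,  0.00013125,  0.00097439,
       -0.00049255]), 'joint_efforts': array([ 7.52666965e-04, -4.31470585e+01, -2.44352603e+01,  7.18239485e-02,
        5.38185902e-02, -1.32920518e-04]), 'tool_pos': array([5.24695525e-01, 5.12218018e-05, 2.26227654e-01]), 'tool_rot': array([-3.14045679e+00, -1.67962255e-04,  1.57075779e+00]), 'contact_force': array([0.32933819, 0.29829046, 0.8638777 ]), 'torque': array([ 0.06161476, -0.05619675,  0.01721591]), 'opening': 0.09198343531142175}
```

View pics/scene0.png

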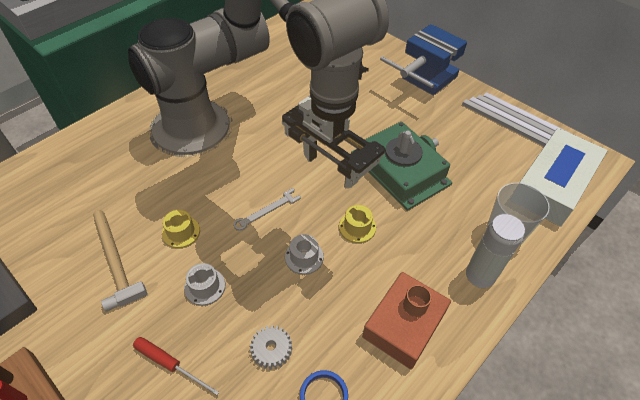

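View pics/side0.png

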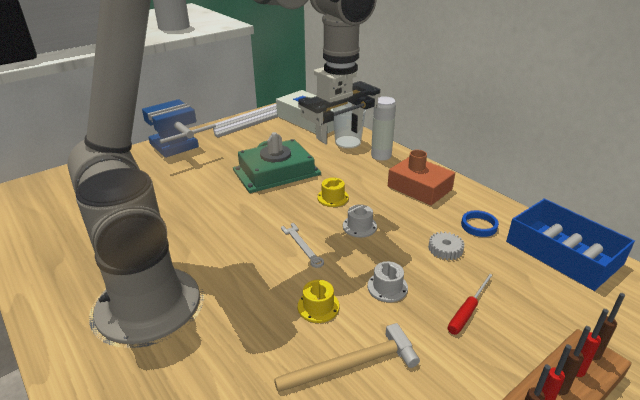

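The scene view shows two grey hubs, at scene (305,253) and (204,285), which are side (361,220) and (388,281). There are two yellow lookalikes, the green unit's stub is at scene (405,148), and the gear is at (271,347). Next I'll make one enlarged crop of both grey hubs and the stub.

```bash
python3 - <<'E'
import cv2,numpy as np
s=cv2.imread("pics/scene0.png");d=cv2.imread("pics/side0.png")
def c(i,u,v,r=33):return cv2.resize(i[v-r:v+r,u-r:u+r],(264,264),interpolation=cv2.INTER_CUBIC)
cv2.imwrite("pics/crop1.png",np.vstack([np.hstack([c(s,305,253),c(s,204,285),c(s,405,150)]),np.hstack([c(d,361,220),c(d,388,281),c(d,275,150)])]))
E
```

```text
(no output)
```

View pics/crop1.png

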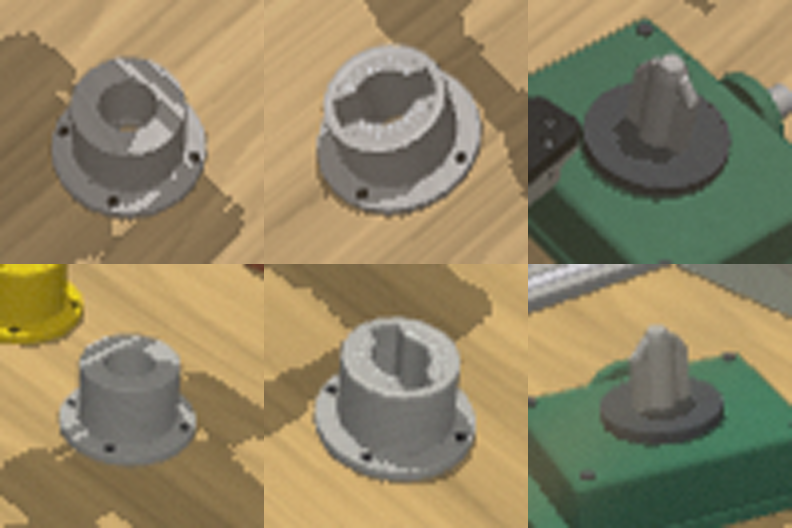

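View pics/wrist0.png

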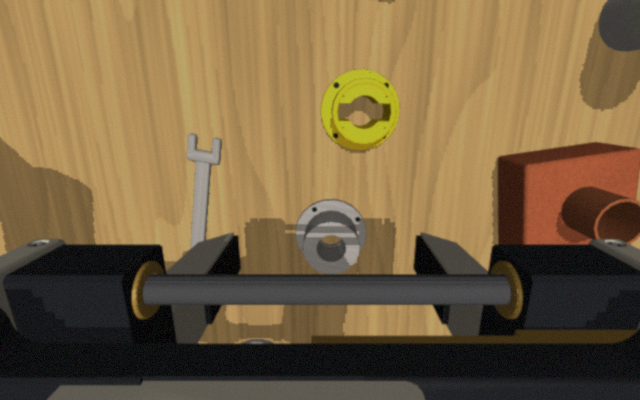

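The keyed hub is the grey one at scene (204,285), side (388,281): its bore shows two slots. The hub at scene (305,253) has a plain round bore and stays put. Now I'll get first positions by casting rays.

```bash
cat > h.py <<'E'
from cell import robot
import cv2,numpy as np
from scipy.spatial.transform import Rotation as Ro
def ray(n,u,v,st=None):
    m=robot.camera_model(n);d=np.array([(u-m["cx"])/m["fx"],(v-m["cy"])/m["fy"],1])
    if n=="wrist":
        H=np.array(m["hand_eye"]);R=Ro.from_euler("xyz",st["tool_rot"]).as_matrix()
        return st["tool_pos"]+R@H[:3,3],R@H[:3,:3]@d
    R=np.array(m["R"]);return -R.T@np.array(m["t"]),R.T@d
def plane(n,u,v,z,st=None):
    o,d=ray(n,u,v,st);return o+d*(z-o[2])/d[2]
def two(a,b):
    A=[];y=[]
    for o,d in(a,b):
        P=np.eye(3)-np.outer(d,d)/(d@d);A.append(P);y.append(P@o)
    return np.linalg.lstsq(np.vstack(A),np.hstack(y),rcond=None)[0]
E
python3 - <<'E'
from h import *
np.set_printoptions(precision=4,suppress=True)
print("hubtop",two(ray("scene",201,277),ray("side",389.2,271.2)),plane("scene",201,277,.05),plane("side",389.2,271.2,.05))
a,b=plane("scene",188.8,280,.05),plane("scene",213.8,271.5,.05);print("slot",a,b,np.degrees(np.arctan2(*(b-a)[1::-1])))
print("seat",two(ray("scene",404.3,151),ray("side",275.5,153)),plane("scene",404.3,151,.072),plane("side",275.5,153,.072))
print("top",two(ray("scene",408,132.5),ray("side",274,133)),plane("scene",408,132.5,.137),plane("side",274,133,.137))
print("gear",plane("scene",271,345,.022),"plain",plane("scene",303,245,.05))
E
```

```text
hubtop [ 0.4295 -0.2832  0.0473] [ 0.4309 -0.2836  0.05  ] [ 0.4272 -0.2855  0.05  ]
slot [ 0.4184 -0.3055  0.05  ] [ 0.4397 -0.2568  0.05  ] 66.35883567228417
seat [0.5209 0.2856 0.0662] [0.5229 0.2819 0.072 ] [0.5146 0.2742 0.072 ]
top [0.5203 0.2845 0.1314] [0.523  0.2795 0.137 ] [0.514  0.2742 0.137 ]
gear [ 0.633  -0.2748  0.022 ] plain [ 0.5274 -0.0796  0.05  ]
```

Request:
servo_tool --pt "0 0.02 0.03 0 0 0 -1" --pt "0 0.05 0.03 0 0 0 -1" --pt "0 0.05 0.02 0 0 0 -1" --pt "0 0.05 0 0 0 0 -1" --pt "0 0.05 0 0 0 0 -1" --pt "-0.005 0.04 0 0 0 0 -1" --pt "0 0.02 0 0 0 0 -1" --pt "0 0 0 0 0 0 -1" --pt "0 0 0 0 0 0 -1"

```text
time: 1.27
tool_pos: [0.5181, 0.286, 0.3058]
tool_rot: [-3.135, 0.001, 1.567]
contact_force: [0.2, 0.1, -0.8]
opening: 0.092
```

```bash
python3 - <<'E'
from h import *
st=robot.observe();im=robot.read_camera("wrist");cv2.imwrite("pics/w1.png",im);np.savez("w1.npz",**st)
print(st["tool_pos"],st["tool_rot"],st["time"])
E
```

```text
[0.518098   0.28597894 0.30577158] [-3.13531454e+00  1.23608020e-03  1.56694708e+00] 1.275
```

View pics/w1.png

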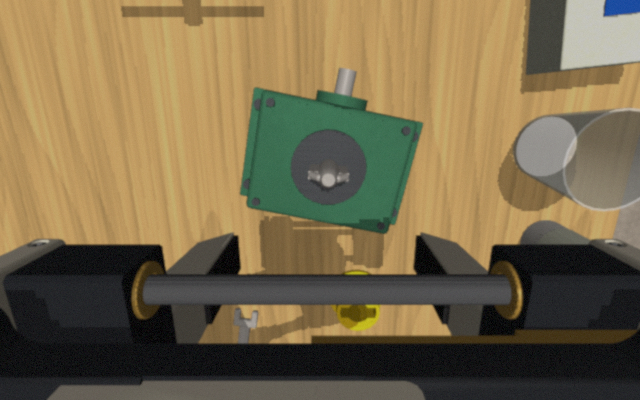

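The wrist view shows the dark seat centred near (329,167), the stub top at (328,181), and key ends near (308,175) and (349,177).

```bash
python3 - <<'E'
from h import *
np.set_printoptions(precision=4,suppress=True)
st=dict(np.load("w1.npz"));im=cv2.imread("pics/w1.png")
hsv=cv2.cvtColor(im,cv2.COLOR_BGR2HSV)
roi=np.zeros(im.shape[:2],np.uint8);cv2.circle(roi,(329,167),52,255,-1)
notg=cv2.bitwise_and(cv2.inRange(hsv,(0,0,0),(180,85,255)),roi)
c=max(cv2.findContours(notg,cv2.RETR_EXTERNAL,cv2.CHAIN_APPROX_NONE)[0],key=cv2.contourArea)
e=cv2.fitEllipse(cv2.convexHull(c));print("seat ell",e)
p=plane("wrist",*e[0],.072,st);r=plane("wrist",e[0][0]+e[1][1]/2,e[0][1],.072,st);print(p,"rad",np.linalg.norm(r-p))
x=cv2.resize(im[145:205,290:370],(800,600),interpolation=cv2.INTER_CUBIC);cv2.imwrite("pics/w1c.png",x)
E
```

```text
seat ell ((328.1010437011719, 166.78797912597656), (75.17527770996094, 75.93958282470703), 83.17157745361328)
[0.5196 0.2865 0.072 ] rad 0.045668398600396294
```

View pics/w1c.png

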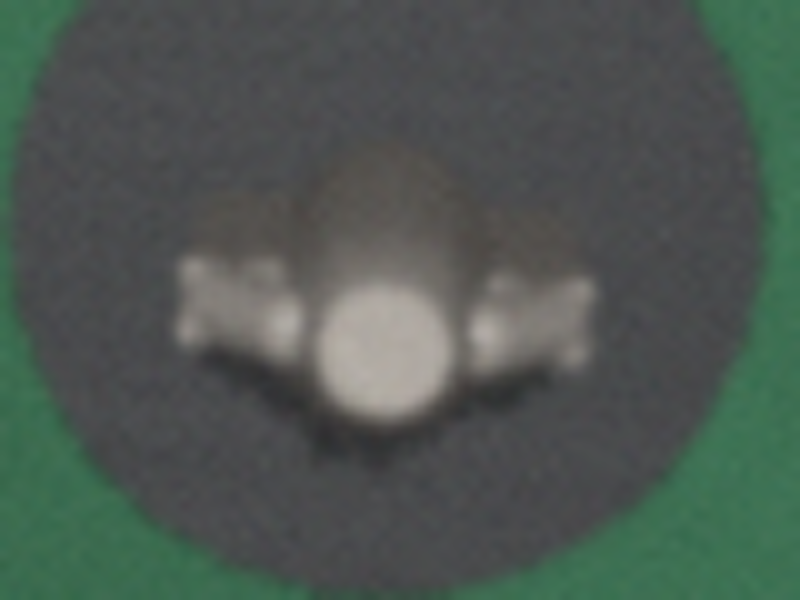

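Request:
servo_tool --pt "0 -0.03 0 0 0 0 -1" --pt "-0.01 -0.055 0 0 0 0.06 -1" --pt "-0.01 -0.055 0 0 0 0.06 -1" --pt "-0.01 -0.055 -0.01 0 0 0.07 -1" --pt "-0.01 -0.055 -0.01 0 0 0.07 -1" --pt "-0.01 -0.055 -0.01 0 0 0.07 -1" --pt "-0.01 -0.055 -0.01 0 0 0.07 -1" --pt "-0.01 -0.055 -0.01 0 0 0.07 -1" --pt "-0.01 -0.055 0 0 0 0.07 -1" --pt "-0.01 -0.055 0 0 0 0.07 -1" --pt "0 -0.03 0 0 0 0 -1" --pt "0 0 0 0 0 0 -1"

```text
time: 2.82
tool_pos: [0.4168, -0.3003, 0.2564]
tool_rot: [-3.139, 0.008, 2.175]
contact_force: [-1.3, -0.3, 0.3]
opening: 0.092
```

```bash
python3 - <<'E'
from h import *
np.set_printoptions(precision=4,suppress=True)
st=dict(np.load("w1.npz"))
a,b=plane("wrist",309,175.2,.123,st),plane("wrist",348.2,177.2,.123,st);print("keys",a,b,np.linalg.norm(b-a),np.degrees(np.arctan2(*(b-a)[1::-1])),(a+b)/2)
print("top",plane("wrist",328.4,180.1,.137,st))
st=robot.observe();im=robot.read_camera("wrist");cv2.imwrite("pics/w2.png",im);np.savez("w2.npz",**st)
print(st["tool_pos"],st["tool_rot"],st["time"])
E
```

```text
keys [0.4996 0.2867 0.123 ] [0.541  0.2844 0.123 ] 0.041416028119663086 -3.1462916612032528 [0.5203 0.2856 0.123 ]
top [0.5201 0.2847 0.137 ]
[ 0.4168 -0.3003  0.2564] [-3.1392  0.0077  2.1745] 2.825
```

View pics/w2.png

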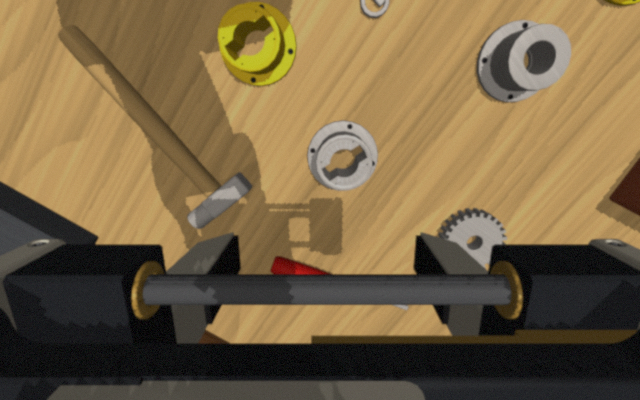

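Stub is at (0.520, 0.2855), keys at -3°, and the seat radius of 45.7 mm matches the spec. The keyed hub is at (342,156), its slots running lower left to upper right. Next I'll measure it.

```bash
python3 - <<'E'
from h import *
np.set_printoptions(precision=4,suppress=True)
st=dict(np.load("w2.npz"));im=cv2.imread("pics/w2.png")
hsv=cv2.cvtColor(im,cv2.COLOR_BGR2HSV)
roi=np.zeros(im.shape[:2],np.uint8);cv2.circle(roi,(342,156),42,255,-1)
g=cv2.bitwise_and(cv2.inRange(hsv,(0,0,60),(180,50,255)),roi)
c=max(cv2.findContours(g,cv2.RETR_EXTERNAL,cv2.CHAIN_APPROX_NONE)[0],key=cv2.contourArea)
e=cv2.fitEllipse(cv2.convexHull(c));print("flange",e)
p=plane("wrist",*e[0],.006,st);q=plane("wrist",e[0][0]+np.mean(e[1])/2,e[0][1],.006,st);print(p,"rad",np.linalg.norm(q-p))
x=cv2.resize(im[116:196,297:387],(720,640),interpolation=cv2.INTER_CUBIC)[:600];cv2.imwrite("pics/w2c.png",x)
E
```

```text
flange ((342.2151184082031, 155.15994262695312), (68.58743286132812, 69.582763671875), 62.086891174316406)
[ 0.4278 -0.2811  0.006 ] rad 0.04288685220816286
```

View pics/w2c.png

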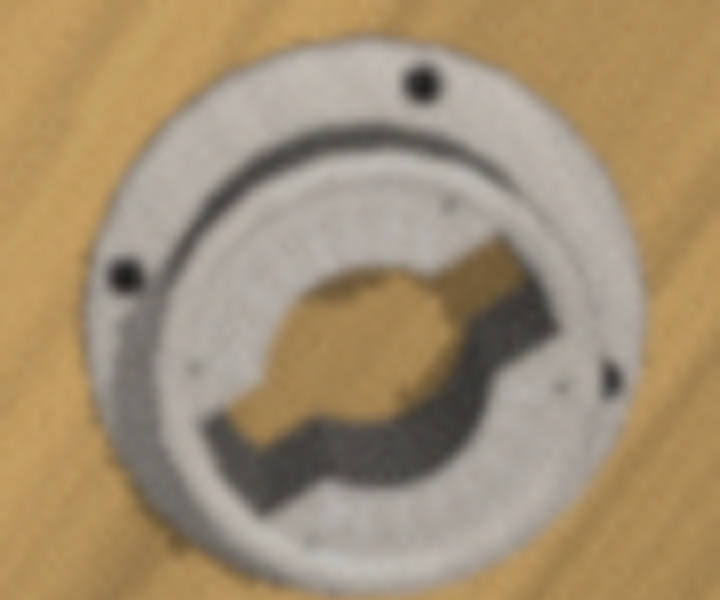

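```bash
python3 - <<'E'
from h import *
np.set_printoptions(precision=4,suppress=True)
st=dict(np.load("w2.npz"))
b,a=plane("wrist",363.8,151.2,.05,st),plane("wrist",326.4,174.75,.05,st)
print((a+b)/2,np.linalg.norm(b-a),np.degrees(np.arctan2(*(b-a)[1::-1])),robot.observe()["tool_pos"],robot.observe()["tool_rot"])
E
```

```text
[ 0.4297 -0.2818  0.05  ] 0.04911471339041787 67.37117916413884 [ 0.4169 -0.2991  0.2564] [-3.1392  0.0072  2.1757]
```

Request:
servo_tool --pt "0.0115 0.0175 -0.03 0.006 0.004 0 -1" --pt "0 0 -0.05 0 0 0 -1" --pt "0 0 -0.05 0 0 0 -1" --pt "0 0 -0.03 0 0 0 -1" --pt "0 0 0 0 0 0 -1"

```text
time: 3.5
tool_pos: [0.4277, -0.2765, 0.0952]
tool_rot: [-3.141, 0.003, 2.177]
contact_force: [-0.6, 0.4, 0.7]
opening: 0.0919
```

Request:
servo_tool --pt "0.001 -0.005 -0.03 0 0 0 -1" --pt "0 0 -0.03 0 0 0 -1" --pt "0 0 -0.015 0 0 0 -1" --pt "0 0 0 0 0 0 -1"

```text
time: 4.0
tool_pos: [0.4322, -0.2823, 0.0252]
tool_rot: [3.139, 0.013, 2.179]
contact_force: [0.4, 0.0, 0.3]
opening: 0.0921
```

Request:
servo_tool --pt "-0.003 0.001 -0.009 0.008 0.006 0 -1" --pt "0 0 0 0 0 0 -1" --pt "0 0 0 0 0 0 -1"

```text
time: 4.38
tool_pos: [0.4305, -0.2823, 0.0185]
tool_rot: [3.138, 0.007, 2.179]
contact_force: [-0.3, 0.3, -0.4]
opening: 0.0916
```

```bash
python3 - <<'E'
from h import *
for _ in range(3):
    s=robot.observe();print(s["tool_pos"],s["tool_rot"],s["contact_force"]);robot.read_camera("wrist")
E
```

```text
[ 0.43046861 -0.28228126  0.0184531 ] [3.13844946 0.00706822 2.17908865] [-0.28314418  0.27326159 -0.44123403]
[ 0.43040303 -0.28221225  0.01840208] [3.13848633 0.00690164 2.17912827] [0.03911957 1.4612005  0.13397862]
[ 0.43034902 -0.28216183  0.01829486] [3.1385201  0.00672519 2.17914502] [-0.29431987  0.44272323 -0.22045263]
```

Request:
servo_tool --pt "-0.002 0.001 -0.004 0.005 0.003 0 -1" --pt "0 0 0 0 0 0 -1" --pt "0 0 0 0 0 0 1" --pt "0 0 0 0 0 0 1" --pt "0 0 0 0 0 0 1" --pt "0 0 0 0 0 0 1" --pt "0 0 0 0 0 0 1" --pt "0 0 0 0 0 0 1" --newtons 45

```text
time: 5.52
tool_pos: [0.428, -0.2811, 0.0139]
tool_rot: [3.138, 0.0, 2.179]
contact_force: [-0.5, -0.4, -1.0]
opening: 0.0626
```

Request:
servo_tool --pt "0 0 0.02 0 0 0 1" --pt "0 0 0.04 0 0 0 1" --pt "0 0 0.05 0 0 0 1" --pt "0 0 0.05 0 0 0 1" --pt "0 0 0.04 0 0 0 1" --pt "0 0 0 0 0 0 1" --pt "0 0 0 0 0 0 1"

```text
time: 6.4
tool_pos: [0.4235, -0.2762, 0.2129]
tool_rot: [3.141, -0.016, 2.179]
contact_force: [-0.3, 0.5, -4.8]
opening: 0.0623
```

```bash
python3 - <<'E'
from h import *
s=robot.observe();im=robot.read_camera("wrist");np.savez("w3.npz",**s)
cv2.imwrite("pics/w3.png",im[100:340,170:490]);print(s["contact_force"],s["opening"])
E
```

```text
[-0.30064722  0.50484028 -4.82926615] 0.062252902054861226
```

View pics/w3.png

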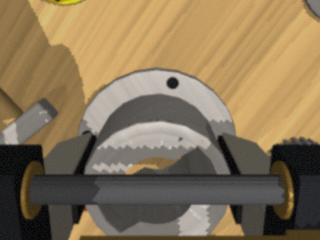

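The hub is held, with 4.8 N of weight showing. One flange hole is visible at full-image (343,182), so I'll use it to check for slip in yaw during the grasp.

```bash
python3 - <<'E'
from h import *
np.set_printoptions(precision=4,suppress=True)
s2=dict(np.load("w2.npz"));s3=dict(np.load("w3.npz"))
h2=plane("wrist",349.9,126.6,.008,s2)-[.4283,-.2815,.008]
R=Ro.from_euler("xyz",s3["tool_rot"]).as_matrix();o,d=ray("wrist",343,182,s3)
o=R.T@(o-s3["tool_pos"]);d=R.T@d;h3=o+d*(.006-o[2])/d[2]
print("before ang",np.degrees(np.arctan2(h2[1],h2[0])),np.hypot(*h2[:2]))
w=R@h3;print("held ang",np.degrees(np.arctan2(w[1],w[0])),np.hypot(*h3[:2]),h3)
s=robot.observe();print(s["tool_pos"],s["tool_rot"])
E
```

```text
before ang 111.04771601189425 0.036553107429439624
held ang 109.99147250010942 0.037391084667334575 [0.0361 0.0096 0.006 ]
[ 0.4237 -0.2764  0.2129] [ 3.1408 -0.0156  2.1788]
```

Request:
servo_tool --pt "0.005 0.03 0 0 0 -0.06 1" --pt "0.009 0.05 0 0 0 -0.11 1" --pt "0.009 0.05 0 0 0 -0.12 1" --pt "0.009 0.05 0 0 0 -0.12 1" --pt "0.009 0.05 0 0 0 -0.12 1" --pt "0.009 0.05 0 0 0 -0.12 1" --pt "0.009 0.05 0 0 0 -0.12 1" --pt "0.009 0.05 0 0 0 -0.12 1" --pt "0.009 0.05 0 0 0 -0.12 1" --pt "0.009 0.05 0 0 0 -0.12 1" --pt "0.005 0.03 0 0 0 -0.05 1" --pt "0 0 0 0 0 0 1"

```text
time: 7.95
tool_pos: [0.5048, 0.2507, 0.1866]
tool_rot: [-3.109, -0.014, 0.955]
contact_force: [0.1, -0.4, -5.4]
opening: 0.0624
```

Request:
servo_tool --pt "0.0152 0.0348 0.01 -0.03 -0.018 0 1" --pt "0 0 0 0 0 0 1" --pt "0 0 0 0 0 0 1" --pt "0 0 0 0 0 0 1"

```text
time: 8.45
tool_pos: [0.5177, 0.2819, 0.19]
tool_rot: [-3.135, 0.012, 0.954]
contact_force: [-0.4, 0.7, -4.4]
opening: 0.0624
```

Request:
servo_tool --pt "0.0025 0.004 -0.01 0.006 -0.012 0 1" --pt "0 0 -0.01 0 0 0 1" --pt "0 0 0 0 0 0 1" --pt "0 0 0 0 0 0 1" --pt "0 0 0 0 0 0 1"

```text
time: 9.07
tool_pos: [0.52, 0.2843, 0.168]
tool_rot: [-3.141, 0.001, 0.952]
contact_force: [-0.1, -0.4, -4.8]
opening: 0.0626
```

```bash
python3 - <<'E'
from h import *
s=robot.observe();print(s["tool_pos"],s["tool_rot"])
a,b=robot.read_camera("scene"),robot.read_camera("side")
c=lambda i,u,v:cv2.resize(i[v-60:v+60,u-50:u+50],(400,480),interpolation=cv2.INTER_CUBIC)
cv2.imwrite("pics/p4.png",np.hstack([c(a,405,130),c(b,275,130)]))
E
```

```text
[0.52002419 0.28434808 0.16801666] [-3.14106305e+00  7.83619281e-04  9.52424899e-01]
```

View pics/p4.png

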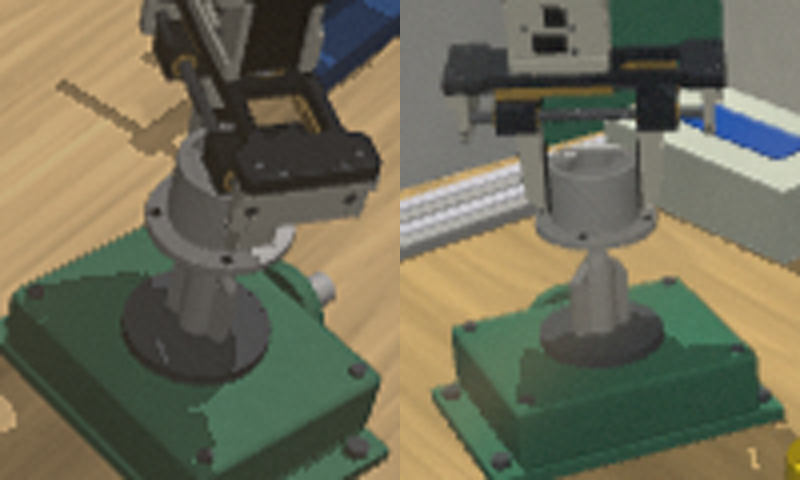

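Both views show the hub upright over the stub and lined up with it. I'll lower it in stages and watch the force.

Request:
servo_tool --pt "0 0.001 -0.01 0 0 0 1" --pt "0 0 -0.01 0 0 0 1" --pt "0 0 -0.01 0 0 0 1" --pt "0 0 -0.01 0 0 0 1" --pt "0 0 0 0 0 0 1"

```text
time: 9.8
tool_pos: [0.5195, 0.2854, 0.1245]
tool_rot: [-3.14, 0.002, 0.953]
contact_force: [-0.2, 0.0, -4.6]
opening: 0.063
```

Request:
servo_tool --pt "0 0 -0.012 0 0 0 1" --pt "0 0 -0.01 0 0 0 1" --pt "0 0 -0.008 0 0 0 1" --pt "0 0 -0.002 0 0 0 1" --pt "0 0 0 0 0 0 1"

```text
time: 10.42
tool_pos: [0.5198, 0.2854, 0.0904]
tool_rot: [-3.141, 0.001, 0.953]
contact_force: [0.6, -0.6, -4.9]
opening: 0.0626
```

Request:
servo_tool --pt "0 0 -0.002 0 0 0 1" --pt "0 0 -0.002 0 0 0 1" --pt "0 0 -0.001 0 0 0 1" --pt "0 0 0 0 0 0 1"

```text
time: 10.92
tool_pos: [0.5204, 0.2857, 0.0862]
tool_rot: [3.141, -0.001, 0.953]
contact_force: [-0.2, 0.5, -5.0]
opening: 0.0624
```

Request:
servo_tool --pt "0 0 -0.0015 0 0 0 1" --pt "0 0 -0.0015 0 0 0 1" --pt "0 0 0 0 0 0 1"

```text
time: 11.3
tool_pos: [0.5206, 0.2858, 0.0863]
tool_rot: [3.14, -0.002, 0.953]
contact_force: [0.7, -0.0, -5.9]
opening: 0.0626
```

Request:
servo_tool --pt "0 0 -0.004 0 0 0 1" --pt "0 0 0 0 0 0 1" --pt "0 0 0 0 0 0 1"

```text
time: 11.68
tool_pos: [0.5212, 0.2862, 0.0864]
tool_rot: [3.138, -0.005, 0.953]
contact_force: [-0.4, 1.0, -4.5]
opening: 0.0629
```

Request:
servo_tool --pt "0 0 -0.005 0 0 0 1"

```text
time: 11.8
tool_pos: [0.5216, 0.2865, 0.0857]
tool_rot: [3.137, -0.007, 0.953]
contact_force: [-16.9, -6.5, 49.1]
opening: 0.0623
```

```bash
python3 - <<'E'
from h import *
s=robot.observe();print(s["tool_pos"],s["contact_force"],s["torque"])
b=robot.read_camera("side");s=robot.observe();print(s["tool_pos"],s["tool_rot"],s["contact_force"])
a=robot.read_camera("scene")
c=lambda i,u,v:cv2.resize(i[v-60:v+60,u-50:u+50],(400,480),interpolation=cv2.INTER_CUBIC)
cv2.imwrite("pics/p5.png",np.hstack([c(a,405,140),c(b,275,140)]))
E
```

```text
[0.52159203 0.28650642 0.08569371] [-16.8949833   -6.49961618  49.144617  ] [-0.88671269  3.25555241 -0.51221334]
[0.52162751 0.28656056 0.08571385] [ 3.13674689 -0.00758154  0.9524882 ] [-10.50668633  -4.51628088  29.78054461]
```

View pics/p5.png

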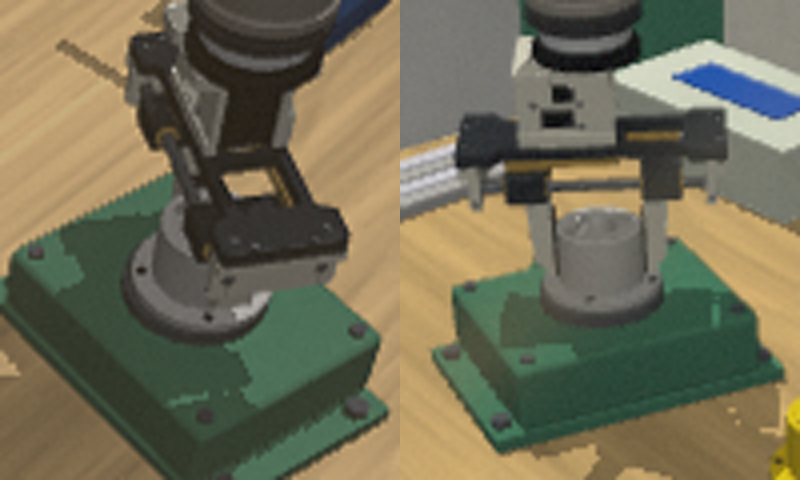

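The hub is home: the flange is flat on the seat in both views, with firm contact at TCP z = 0.086 as predicted. Now I'll release it and lift away.

Request:
servo_tool --pt "0 0 0 0 0 0 1" --pt "0 0 0 0 0 0 -1" --pt "0 0 0 0 0 0 -1" --pt "0 0 0 0 0 0 -1" --pt "0 0 0 0 0 0 -1" --pt "0 0 0 0 0 0 -1"

```text
time: 12.65
tool_pos: [0.5227, 0.2869, 0.0855]
tool_rot: [3.136, -0.009, 0.952]
contact_force: [0.2, 0.2, -0.1]
opening: 0.0922
```

Request:
servo_tool --pt "0 0 0.015 0 0 0 -1" --pt "0 0 0.03 0 0 0 -1" --pt "0 0 0.05 0 0 0 -1" --pt "0 0 0.05 0 0 0 -1" --pt "0 0 0.05 0 0 0 -1" --pt "0 0 0.03 0 0 0 -1" --pt "0 0 0 0 0 0 -1" --pt "0 0 0 0 0 0 -1"

```text
time: 13.65
tool_pos: [0.5207, 0.2861, 0.3242]
tool_rot: [3.133, -0.014, 0.952]
contact_force: [0.0, -0.3, -0.9]
opening: 0.092
```

```bash
python3 - <<'E'
from h import *
np.set_printoptions(precision=4,suppress=True)
s=robot.observe();w=robot.read_camera("wrist");np.savez("w6.npz",**s);cv2.imwrite("pics/w6full.png",w)
b=robot.read_camera("side");print(s["tool_pos"],s["tool_rot"],s["time"],s["opening"],s["contact_force"])
cv2.imwrite("pics/p6.png",np.hstack([cv2.resize(w[100:240,255:395],(400,400)),cv2.resize(b[80:200,215:335],(400,400))]))
E
```

```text
[0.5207 0.2861 0.3242] [ 3.1327 -0.0138  0.9525] 13.65 0.0919667341313569 [ 0.0335 -0.3401 -0.8543]
```

View pics/p6.png

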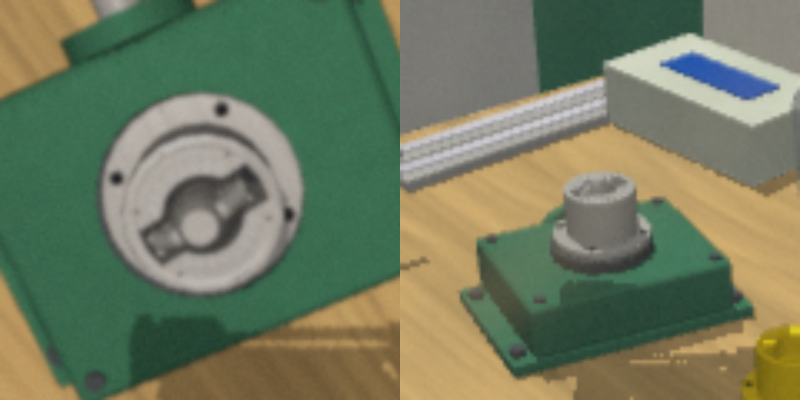

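The hub is on the stub with the keys in its slots and the flange flat on the seat, and the gripper is clear. Handing in.

```bash
python3 -c "
from cell import robot
print(robot.hand_in())"
```

```text
the job is handed in; nothing more can be done
None
```

The keyed hub is on the green unit's stub with its flange flat on the seat, and I handed the job in after about 13.7 s on the robot's clock. No verdict was reported.

- **Pick-up:** I gripped the grey slotted hub near (0.428, -0.281). After lifting, a flange hole showed about 1° of turn relative to the gripper.
- **Fit:** I turned it about -70° to match the keys, which I measured at -3°. I lowered it without contact until it stopped at tool height 0.086 m, the height worked out for home. A short press there met 49 N, and only then did I open the fingers.
- **Last checks:** After release and retreat, the wrist and side views show both keys inside the slots and the hub upright. The force reading is near zero, with the fingers open and the tool about 0.24 m higher.
- **Bystanders:** The plain hub and the gear wheel were never approached, but I did not photograph them again at the end.
- **Disagreements:** The fixed cameras' first estimates of the stub differed from each other by about 8 to 9 mm and were 5 to 6 mm low, so I used the wrist-camera values. The slot and key lengths also measured about 3 mm short.
- **Picture count:** I viewed 12 pictures, two over the budget of 10, to check the fit and the release.

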